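# Date-code a flat bottle on the lever coder and lay it in its kit tray

## Task

Date-code the flat white bottle and pack it: lay it label up on the bed of the blue lever coder and slide it home so that its base is right up against the rear fence and its side right up against the low side fence, then press the black lever handle down until the stamp presses firmly on the label. Let the lever come back up, take the bottle out and lay it in its nest in the black kit tray, label up and fully down, cap in the narrower end of the nest. Never bring the stamp down on a bottle that is out of square, and leave the brush, the spray bottle and the jar where they are.

Things in the scene. Friction and masses are not known exactly. Their poses are not given: they have to be found in the camera images.
- bottle: Flat white bottle, red screw cap, lying on its back, green label up, about 0.25 kg, loose. Body 125 (x) x 58 (y) x 34 mm (z), edges rounded 5 mm; shoulder (50 mm wide), neck and 27 mm round cap follow towards -x, cap end 102.5 mm from the origin, cap axis 17 mm up. Origin: centre of the body's underside. +x points to the base (flat end, at +62.5 mm), -x to the cap, +z out of the label.
- coder: Blue hand-lever date coder, fixed to the bench. Origin on the bench below the corner of its fences; +x points to the rear fence, +y to the side fence, z up. Base x -160 to +40, y -110 to +80 mm. Aluminium bed on it, top 30 mm above the bench, x -152 to +8, y -112 to +6 mm, open towards -x and -y. Lever's column near the rear, x -58 to +9, y +27 to +71 mm, top 109 mm above the bench.
- coder_corner (a point): Point on the bed's surface where the faces of the two fences meet; axes as the coder's. Rear fence: steel strip, face at x = 0, y -102 to +2 mm, 24 mm high. Side fence: steel strip, face at y = 0, x -122 to -4 mm, only 12 mm high, so fingers can grip a bottle above it. A bottle home on the bed, cap towards -x, has its origin at x -62.5, y -29, z 0 mm from here.
- lever (a joint): Angle of the coder's lever: 0 = raised by its spring (0.40 rad above level), grows as the handle is pressed down, 0.40 = level, stamp on a bottle; stop at 0.44. Hinge axis along the coder's x through x -24, y +49, z 94 mm of its frame; the lever reaches over the bed to -y. About 1.5 N at the handle starts it, 3 N brings it level, more is multiplied by 2.5 at the stamp. Let go, it springs back up.
- lever_grip (a point): Middle of the lever's black round hand grip, on its axis, 195 mm from the hinge; the grip is 26 mm thick, 100 mm long along the lever. In the coder's frame it lies at about x -24, y -131, z 170 mm when raised and x -24, y -146, z 94 mm with the stamp on a bottle. Press it down from above.
- stamp: Stamp head under the lever: metal block 30 x 34 mm, black rubber face 26 x 30 mm, sprung 3 mm. Origin: centre of the face, z up into the head. Raised, its lowest edge is 27 mm above a bottle on the bed: slide bottles in and out under it along the coder's x, gripped 25 mm or more cap-side of their middle to keep the gripper clear of the lever. Level, it presses on the label's date field.
- tray: Kit tray with a black cut-out insert on a white card base, on the bench, fixed, 204 (x) x 176 (y) x 16 mm high. Origin: centre of its underside. It has a bottle-shaped nest and, on its -y side, a recess with a brush in it.
- tray_nest (a point): Point on the nest's floor, 4 mm above the bench, 12 mm below the tray's top, in the middle of the nest's main part (131 x 64 mm); axes as the tray's. Towards -x follow a shoulder part 56 mm wide and a cap part 36 mm wide, ending 108.5 mm from here. A bottle in its nest has its origin here, cap towards -x. A finger scoop 12 mm wide opens the +y side from x -55 to -5 mm.
- brush: Wooden brush with black bristles, 126 x 40 x 32 mm, lying bristles down in its recess in the tray, 84 mm to the -y side of the bottle nest's middle line, its top 36 mm above the bench. Loose bystander. Origin: centre of its underside.
- spray: Upright white round bottle with a blue label and red cap, 64 mm diameter, 170 mm high, loose bystander. Origin: centre of its underside.
- jar: Amber jar with a black lid, 80 mm diameter, 75 mm high, loose bystander. Origin: centre of its underside.

How it is judged:
On the way, in this order (a step that is already met when the one before it is completed fails the run):
1. the bottle lies label up on the coder's bed, base against the rear fence and side against the side fence (gaps under 2 mm, within 0.015 rad of square) (x of bottle in the frame of coder_corner between -0.0645 and -0.0605 m and y of bottle in the frame of coder_corner between -0.031 and -0.027 m and z of bottle in the frame of coder_corner between -0.003 and 0.003 m and angle between the x axis of bottle and the x axis of coder_corner, either way round below 0.015 rad), for 0.2 s.
2. the stamp presses on the bottle with over 4 N while it lies square against both fences (within 3 mm) (contact force between stamp and bottle above 4 N and x of bottle in the frame of coder_corner between -0.0655 and -0.0605 m and y of bottle in the frame of coder_corner between -0.032 and -0.027 m and z of bottle in the frame of coder_corner between -0.003 and 0.003 m and angle between the x axis of bottle and the x axis of coder_corner, either way round below 0.0225 rad), for 0.1 s.
At the end, for the whole second after the job is handed in: The bottle lies at rest, label up, fully down in the tray's nest (within 5 mm of its place, 3 mm in height, tilt under 0.06 rad), cap in the narrow end, and the coder's lever is back up (under 0.06 rad) (x of bottle in the frame of tray_nest between -0.005 and 0.005 m and y of bottle in the frame of tray_nest between -0.005 and 0.005 m and z of bottle in the frame of tray_nest between -0.003 and 0.003 m and angle between bottle's own z axis and vertical below 0.06 rad and value of joint lever below 0.06 rad and linear speed of bottle below 0.02 m/s); the robot touches nothing.
It fails at once if the stamp presses (over 1.5 N) on a bottle that is not square against both fences (within 3.5 mm) (contact force between stamp and bottle above 1.5 N and not (x of bottle in the frame of coder_corner between -0.066 and -0.0605 m and y of bottle in the frame of coder_corner between -0.0325 and -0.027 m and z of bottle in the frame of coder_corner between -0.003 and 0.003 m and angle between the x axis of bottle and the x axis of coder_corner, either way round below 0.02625 rad)).
It fails at once if the brush, the spray bottle or the jar is moved by more than 15 mm or tipped over (distance of any of brush, spray, jar from where it was at the start of the episode above 0.015 m or angle between any of brush, spray, jar's own z axis and vertical above 0.3 rad).
It also fails if it takes over 61 s, if anything falls off the work surface, if the arm or the gripper's body presses on something with over 40 N, if the wrist force passes 120 N, or if a joint passes its speed limit or range.

## Robot

A 6-joint arm with a two-finger parallel gripper is mounted at the origin on the work surface. World frame = base frame: x ahead of the robot, y to its left, z up, the work surface at z = 0. Lengths are in m, angles in rad, forces in N, time in s.
With the tool pointing down it reaches from about 0.25 to 0.775 m from the base axis. Payload 8.9 kg.
Tool frame: the origin (TCP) lies midway between the tips of the shut fingers; the grasp point (between the pads) lies 19 mm behind it; z points along the fingers, y is the line along which they close (so a half turn about z gives the same grasp; the last joint's range is limited). The gripper opens to 85 mm and grips with 20 to 120 N. Pads are 22 mm wide; open, the fingers measure 114 mm over their backs; the gripper's body (76 mm by 85 mm) begins 54 mm behind the grasp point. The pads swing forward as they close: fully open they stand 13 mm farther back than shut.
Start: joints at [1.095, 0.291, -0.153, 1.127, 0, 1.431], TCP at [0.173, 0.496, 0.207] pointing down, gripper open.
Joint ranges: [-2.52, 2.52], [-0.91, 1.74], [-1.3, 1.37], [-1.96, 2.02], [-1.52, 1.47], [-3.14, 3.14]. Speed limits (rad/s): [2.22, 2.22, 2.79, 3.14, 3.14, 3.14].

## Interface

Orientations are given as a unit quaternion [x, y, z, w].
In Python, from workcell import env gives the robot as it stands.
- The arm moves only by the shell command python3 drive.py 'ROWS'. ROWS is a JSON list of rows, 1 to 5 of them, each of 7 numbers: dx, dy, dz in m, then a rotation vector rx, ry, rz in rad, then the finger opening in m; each row is the pose to reach, as a shift and turn from the pose commanded when the command began, along the tool's axes at that moment; what a row does not reach only later rows make up. A row lasts 1/10 s, in which the tool goes at most 0.05 m and 0.15 rad, less where a joint would pass 70% of its speed; a pose out of reach is approached as far as the arm can. The fingers move at their own pace and stop on an object; the grip force is fixed at half the most. Time passes only in rows, so rows that do not move let the fingers close. It prints the time, the measured TCP pose, the force, the opening and the grip force at its end.
- env.state(): the state, without advancing time (a new reading comes with each control period).
- env.camera(name): name is "scene" or "top" or "wrist"; returns a dict with "color" (480x640x3 uint8, red, green, blue), "intrinsics" (3x3 intrinsics, pixels), "dist" ([k1, k2, p1, p2, k3] as OpenCV has them; the pictures are not rectified), "T" (4x4, takes a point from camera to world coordinates); the wrist camera has in their place "hand_eye" (4x4, takes a point from camera to tool coordinates, whose origin is the TCP and whose axes are the flange's). Camera axes: x right, y up, looking along -z (the intrinsics and any distortion apply to the point x, -y, -z); pixel columns grow to the right and rows downward; lengths in m; the calibration is good to about 2 mm. A picture is of the moment at which its call begins: read the wrist's pose just before it. There is no depth.
- env.close_job(): hands the job in; it is judged then, once.
The state is a dict: "time": time; "q": joint angles; "qvel": joint speeds; "joint_efforts": joint torques, N m; "position": TCP position; "tool_rot": TCP orientation; "ft_force": force on the tool from outside, world axes, zero at the start; "ft_torque": the same for the moment, N m; "finger_gap": finger opening in m; "grasp_force": force on a finger pad.
Only numpy, scipy, OpenCV 4.12 (cv2) and the standard library are available. Lean on these libraries where they do the work, as an engineer would, in place of code of your own. Each camera call takes 0.05 s, during which the arm holds its last target. There are 200 camera calls.

## Working session

There is one attempt and no reset: what is moved stays moved. The work goes in short steps, Python scripts to look and compute and a shell command to move; the robot and the scene stay as the last step left them, time stands still between calls to the robot, and variables do not carry over. Pictures are saved under pics/ and viewed, at most 10 in all, crops included, and the job is handed in when it is done.

```bash
ls; mkdir -p pics; python3 - <<'E'
from workcell import env
import cv2
s=env.state();print(s)
for n in("scene","top"):
    c=env.camera(n);cv2.imwrite(f"pics/{n}0.png",c["color"][:,:,::-1]);print(n,c["intrinsics"],c["dist"],c["T"])
c=env.camera("wrist");print(c["hand_eye"],c["intrinsics"],c["dist"])
E
```

```text
drive.py
pics
workcell.py
{'time': 0.0, 'q': array([ 1.09468426e+00,  2.91288143e-01, -1.54119626e-01,  1.12666089e+00,
       -2.87673165e-05,  1.43154314e+00]), 'qvel': array([ 0.00110987,  0.00026307, -0.0007681 ,  0.00127947,  0.00179568,
       -0.00058221]), 'joint_efforts': array([ 3.01181644e-03, -5.37146652e+01,  3.31375980e+01,  1.59773865e-02,
       -6.37286576e-05, -5.45296118e-06]), 'position': array([0.17329933, 0.49509524, 0.20643072]), 'tool_rot': array([ 1.67634178e-01,  9.85849064e-01, -6.10648590e-04, -1.78955966e-04]), 'ft_force': array([-0.1193929 , -0.35142621, -0.02924034]), 'ft_torque': array([ 0.02359135,  0.02780614, -0.04725392]), 'grasp_force': 0.0, 'finger_gap': 0.085569735242874}
scene [[442.94504429   0.         325.13027307]
 [  0.         442.94504429 239.4931826 ]
 [  0.           0.           1.        ]] [-0.00236037  0.          0.          0.          0.        ] [[-0.69922466 -0.55226961  0.45396382  1.0708415 ]
 [ 0.71475747 -0.52728141  0.45945193  0.46492683]
 [-0.01437466  0.64573
[... 236 characters left out ...]
  0.          0.          0.        ] [[ 0.01837711  0.98571619 -0.16740929  0.37534776]
 [-0.99981889  0.01894579  0.00180032 -0.01155035]
 [ 0.0049463   0.16734589  0.98588584  1.24291538]
 [ 0.          0.          0.          1.        ]]
[[-3.65334020e-04  9.65497883e-01  2.60410647e-01  6.59144858e-02]
 [ 9.99999836e-01  2.37740460e-04  5.21468883e-04  1.73697311e-03]
 [ 4.41566955e-04  2.60410795e-01 -9.65497811e-01 -1.65983345e-01]
 [ 0.00000000e+00  0.00000000e+00  0.00000000e+00  1.00000000e+00]] [[419.96847458   0.         323.19853996]
 [  0.         419.96847458 239.34456727]
 [  0.           0.           1.        ]] [-0.07345262  0.          0.          0.          0.        ]
```
View pics/top0.png

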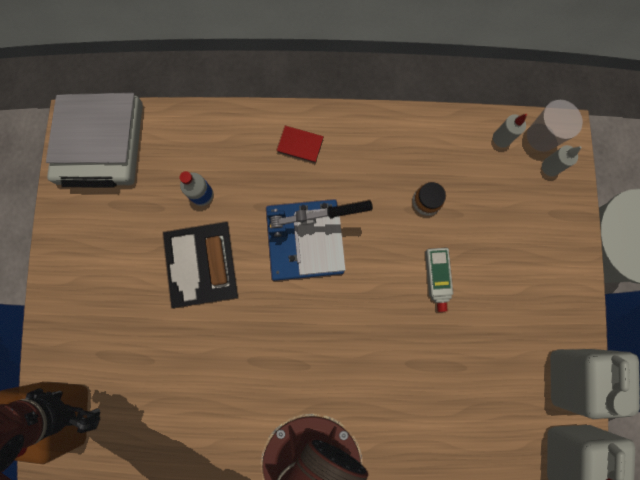

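View pics/scene0.png

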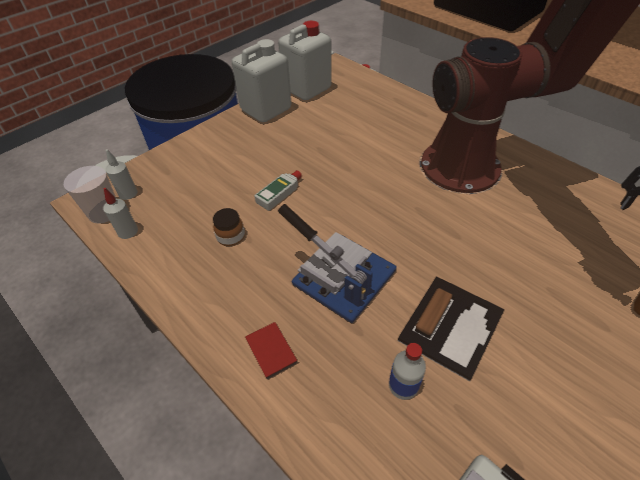

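```bash
cat > h.py <<'E'
import numpy as np, cv2
from scipy.spatial.transform import Rotation as R
from workcell import env
F=np.diag([1.,-1,-1])
def shot(n):
    s=env.state(); c=env.camera(n); T=c.get("T")
    if T is None:
        W=np.eye(4); W[:3,:3]=R.from_quat(s["tool_rot"]).as_matrix(); W[:3,3]=s["position"]; T=W@c["hand_eye"]
    return c["color"],c["intrinsics"],c["dist"],T
def p2w(cam,uv,z):
    _,K,d,T=cam
    n=cv2.undistortPoints(np.float64(uv).reshape(-1,1,2),K,d).reshape(-1,2)
    r=np.c_[n,np.ones(len(n))]@F@T[:3,:3].T; o=T[:3,3]
    return (o+r*((z-o[2])/r[:,2])[:,None])
def w2p(cam,P):
    _,K,d,T=cam
    X=(np.float64(P).reshape(-1,3)-T[:3,3])@T[:3,:3]@F
    return cv2.projectPoints(X,np.zeros(3),np.zeros(3),K,d)[0].reshape(-1,2)
def rect(mask):
    cs,_=cv2.findContours(mask.astype(np.uint8),cv2.RETR_EXTERNAL,cv2.CHAIN_APPROX_NONE)
    return cv2.boxPoints(cv2.minAreaRect(max(cs,key=cv2.contourArea)))
def save(cam,name,box=None,f=1):
    im=cam[0][:,:,::-1]
    if box: x0,y0,x1,y1=box; im=im[y0:y1,x0:x1]
    cv2.imwrite(f"pics/{name}.png",cv2.resize(im,None,fx=f,fy=f,interpolation=cv2.INTER_CUBIC))
E
python3 - <<'E'
from h import *
np.set_printoptions(precision=4,suppress=True)
c=shot("top"); h=cv2.cvtColor(c[0],cv2.COLOR_RGB2HSV)
def m(x0,y0,x1,y1,f):
    k=np.zeros(h.shape[:2],bool);k[y0:y1,x0:x1]=f(h[y0:y1,x0:x1]);return k
def rep(n,k,z):
    b=rect(k);w=p2w(c,b,z);print(n,b.round(0).tolist(),'\n',w[:,:2],w.mean(0))
rep("label",m(415,240,465,320,lambda a:(a[...,0]>50)&(a[...,0]<90)&(a[...,1]>90)),.034)
rep("cap",m(415,290,465,320,lambda a:((a[...,0]<8)|(a[...,0]>172))&(a[...,1]>150)),.017)
rep("tray",m(155,215,245,315,lambda a:a[...,2]<60),.016)
rep("coder",m(255,190,350,290,lambda a:(a[...,0]>95)&(a[...,0]<125)&(a[...,1]>120)),.0)
print("spraycap",p2w(c,[[186,178]],.17),"jar",p2w(c,[[431,194]],.075))
print("nest mid",p2w(c,[[186,265]],.004), "grip",p2w(c,[[350,210]],.17))
E
```

```text
label [[432.0, 265.0], [446.0, 264.0], [448.0, 279.0], [434.0, 281.0]] 
 [[ 0.5094 -0.3006]
 [ 0.5137 -0.3384]
 [ 0.4737 -0.3416]
 [ 0.4695 -0.304 ]] [ 0.4916 -0.3211  0.034 ]
cap [[437.0, 303.0], [446.0, 303.0], [446.0, 311.0], [437.0, 311.0]] 
 [[ 0.4127 -0.3161]
 [ 0.4129 -0.3398]
 [ 0.3922 -0.3395]
 [ 0.3921 -0.3158]] [ 0.4025 -0.3278  0.017 ]
tray [[161.0, 231.0], [227.0, 222.0], [238.0, 299.0], [171.0, 308.0]] 
 [[0.5892 0.4147]
 [0.6168 0.2367]
 [0.4152 0.1996]
 [0.3871 0.3728]] [0.5021 0.3059 0.016 ]
coder [[267.0, 225.0], [337.0, 219.0], [342.0, 273.0], [272.0, 280.0]] 
 [[ 0.6119  0.1324]
 [ 0.6341 -0.0536]
 [ 0.4885 -0.0696]
 [ 0.467   0.1131]] [0.5504 0.0306 0.    ]
spraycap [[0.6903 0.3105 0.17  ]] jar [[ 0.6876 -0.2919  0.075 ]]
nest mid [[0.5003 0.3438 0.004 ]] grip [[ 0.6195 -0.0783  0.17  ]]
```

```bash
cat >> h.py <<'E'
np.set_printoptions(precision=4,suppress=True)
def to(*goals):
    s=env.state(); A=R.from_quat(s["tool_rot"])
    for x,y,z,yaw in goals:
        B=R.from_euler('z',yaw)*R.from_matrix(np.diag([-1.,1,-1]))
        print(A.inv().apply(np.array([x,y,z])-s["position"]).round(4),(A.inv()*B).as_rotvec().round(4))
E
python3 -c "
from h import *
to((.48,.31,.29,0),(.51,.03,.3,0))"
```

```text
[-0.3506 -0.0736 -0.0833] [-0.0007 -0.0002 -0.3368]
[-0.4715 -0.328  -0.0931] [-0.0007 -0.0002 -0.3368]
```

```bash
python3 drive.py '[[-0.045,-0.01,-0.015,0,0,-0.112,0.085],[-0.09,-0.02,-0.03,0,0,-0.224,0.085],[-0.135,-0.03,-0.045,0,0,-0.337,0.085],[-0.18,-0.04,-0.06,0,0,-0.337,0.085],[-0.225,-0.05,-0.07,0,0,-0.337,0.085]]'
python3 -c "
from h import *
to((.48,.31,.29,0))"
```

```text
time: 0.7
position: [0.3708, 0.3729, 0.2781]
tool_rot: [-0.0, 1.0, 0.0, 0.0]
ft_force: [0.8, 1.5, -0.2]
finger_gap: 0.0854
grasp_force: 0.0
[-0.1091 -0.063  -0.0119] [0.0007 0.0008 0.0006]
```

```bash
python3 drive.py '[[-0.04,-0.01,0,0,0,0,0.085],[-0.08,-0.03,-0.01,0,0,0,0.085],[-0.11,-0.06,-0.013,0,0,0,0.085],[-0.11,-0.06,-0.013,0,0,0,0.085]]'
python3 -c "
from h import *
c=shot('wrist');save(c,'w1');print(c[3]);import pickle;pickle.dump(c,open('w1.pkl','wb'))
to((.51,.03,.3,0))"
```

```text
time: 1.1
position: [0.4829, 0.3107, 0.2896]
tool_rot: [0.002, 1.0, -0.001, 0.0]
ft_force: [-0.5, 0.4, -0.4]
finger_gap: 0.0847
grasp_force: 0.0
[[ 0.0048 -0.9653 -0.2611  0.4174]
 [ 1.      0.0042  0.0029  0.3129]
 [-0.0016 -0.2611  0.9653  0.4556]
 [ 0.      0.      0.      1.    ]]
[-0.03   -0.2821 -0.0104] [-0.0004 -0.0004 -0.0035]
```

View pics/w1.png

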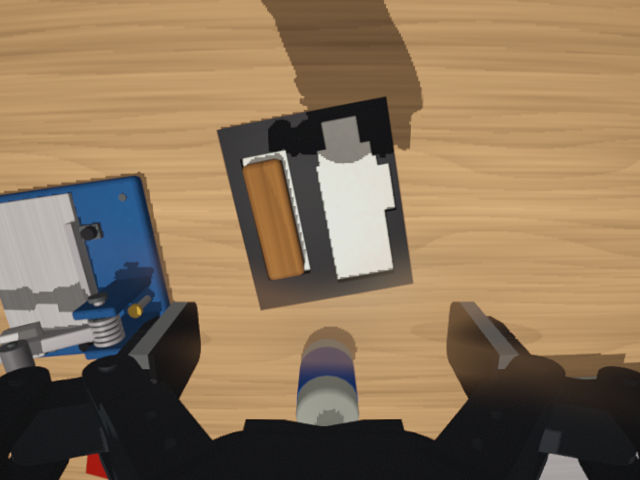

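The tray is fully visible: its corners are at (218,130), (386,97), (413,283) and (261,310). The nest's white floor corners at the base end are (337,279) and (393,269), and the cap end points up in the image (-x).

```bash
python3 drive.py '[[0,-0.05,-0.01,0,0,0,0.085],[0,-0.1,-0.01,0,0,0,0.085],[-0.01,-0.15,-0.01,0,0,0,0.085],[-0.02,-0.2,-0.01,0,0,0,0.085],[-0.03,-0.25,-0.01,0,0,0,0.085]]' | head -2;  python3 drive.py '[[0,-0.03,0,0,0,0,0.085],[0,-0.03,0,0,0,0,0.085],[0,-0.03,0,0,0,0,0.085]]'
python3 - <<'E'
from h import *
import pickle
c=shot('wrist');save(c,'w2');pickle.dump(c,open('w2.pkl','wb'));print(c[3][:3,3])
to((.44,-.31,.25,0.06))
c=pickle.load(open('w1.pkl','rb'))
g=cv2.cvtColor(c[0],cv2.COLOR_RGB2GRAY)
p=np.float32([[218,130],[386,97],[413,283],[261,310]]);p=cv2.cornerSubPix(g,p.reshape(-1,1,2),(5,5),(-1,-1),(3,30,.01)).reshape(-1,2)
w=p2w(c,p,.016)[:,:2];print(p,w)
# model corners order: (-x,-y),(-x,+y),(+x,+y),(+x,-y)
M=np.array([[-.102,-.088],[-.102,.088],[.102,.088],[.102,-.088]])
def fit(M,w):
    a=M-M.mean(0);b=w-w.mean(0);th=np.arctan2((a[:,0]*b[:,1]-a[:,1]*b[:,0]).sum(),(a*b).sum())
    r=np.array([[np.cos(th),-np.sin(th)],[np.sin(th),np.cos(th)]]);t=w.mean(0)-r@M.mean(0);print("fit",t,th,"res",w-(M@r.T+t));return t,th
fit(M,w)
q=np.float32([[337,279],[393,269]]);print("nest base corners",p2w(c,q,.004))
E
```

```text
time: 1.65
position: [0.508, 0.0671, 0.3002]
time: 1.95
position: [0.5082, 0.0382, 0.2999]
tool_rot: [0.0, 1.0, 0.0, -0.0]
ft_force: [-0.0, 1.2, 0.6]
finger_gap: 0.0852
grasp_force: 0.0
[0.4429 0.0399 0.4659]
[ 0.0685 -0.3488  0.0498] [ 0.0006 -0.0002 -0.0593]
[[216.4096 130.1081]
 [385.5705  96.0392]
 [412.8    283.08  ]
 [260.5141 309.8645]] [[0.4201 0.203 ]
 [0.3878 0.3748]
 [0.5875 0.4118]
 [0.6193 0.2397]]
fit [0.5037 0.3073] 0.18329447153989686 res [[ 0.0006  0.0008]
 [ 0.0005 -0.0004]
 [-0.0004 -0.0007]
 [-0.0007  0.0003]]
nest base corners [[0.5866 0.3272 0.004 ]
 [0.5749 0.3909 0.004 ]]
```

View pics/w2.png

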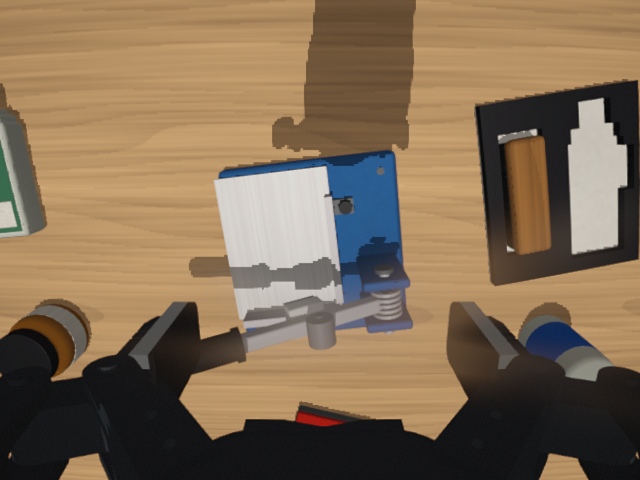

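The coder's bed corners are at about (215,181) and (328,166), its base corner is at (394,151), and the side fence runs along (330,195)–(343,300). I'll zoom in on it.

```bash
python3 - <<'E'
from h import *
import pickle
c=pickle.load(open('w2.pkl','rb'));save(c,'w2z',(200,140,420,340),3)
E
```

```text
(no output)
```

View pics/w2z.png

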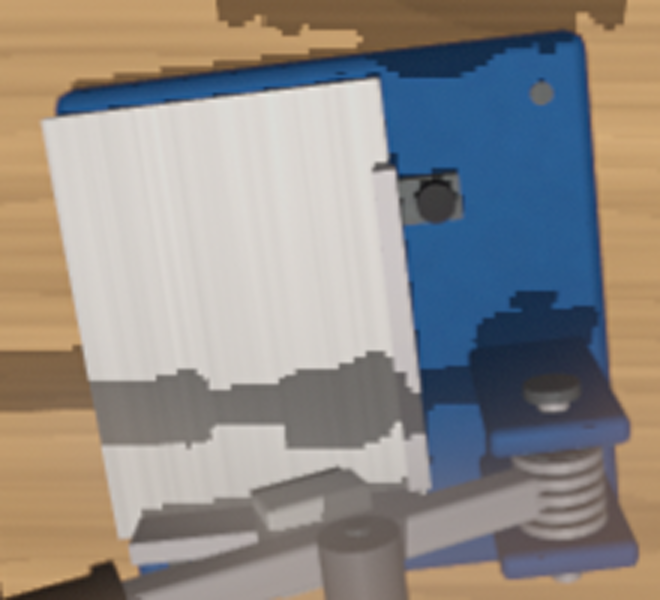

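```bash
python3 drive.py '[[0.015,-0.045,0.01,0,0,-0.06,0.085],[0.025,-0.09,0.02,0,0,-0.06,0.085],[0.035,-0.14,0.03,0,0,-0.06,0.085],[0.05,-0.185,0.035,0,0,-0.06,0.085],[0.06,-0.235,0.04,0,0,-0.06,0.085]]' | head -2;  python3 drive.py '[[0.005,-0.04,0.01,0,0,0,0.085],[0.01,-0.08,0.01,0,0,0,0.085],[0.01,-0.11,0.01,0,0,0,0.085],[0.01,-0.11,0.01,0,0,0,0.085]]'
python3 - <<'E'
from h import *
import pickle
c=shot('wrist');save(c,'w3');pickle.dump(c,open('w3.pkl','wb'));print(c[3][:3,3])
E
```

```text
time: 2.5
position: [0.4484, -0.1957, 0.26]
time: 2.9
position: [0.4462, -0.3082, 0.2495]
tool_rot: [-0.03, 1.0, -0.0, -0.0]
ft_force: [0.3, 1.0, -0.7]
finger_gap: 0.0848
grasp_force: 0.0
[ 0.381  -0.3103  0.4155]
```

View pics/w3.png

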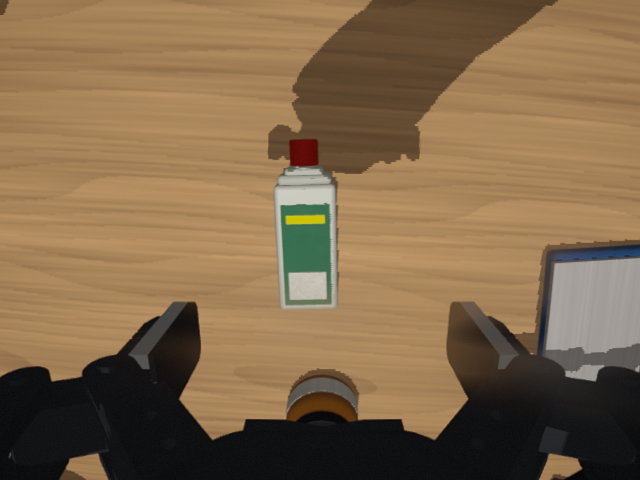

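The bottle's cap end is at (304,139) and its base edge at row 306 (columns 281–338). Its body sides run from (276,185) and (336,185). It is nearly parallel to the tool.

```bash
python3 - <<'E'
from h import *
import pickle
def fit(M,w):
    a=M-M.mean(0);b=w-w.mean(0);th=np.arctan2((a[:,0]*b[:,1]-a[:,1]*b[:,0]).sum(),(a*b).sum())
    r=np.array([[np.cos(th),-np.sin(th)],[np.sin(th),np.cos(th)]]);t=w.mean(0)-r@M.mean(0);return t,th,w-(M@r.T+t)
c=pickle.load(open('w2.pkl','rb'))
g=cv2.cvtColor(c[0],cv2.COLOR_RGB2GRAY).astype(float)
def edge(p,q,lo,hi,n=40,half=5):  # subpixel strongest gradient along normal; returns line endpoints
    p,q=np.float64(p),np.float64(q);d=(q-p)/np.linalg.norm(q-p);nrm=np.array([-d[1],d[0]]);s=np.arange(-half,half+.01,.25);P=[]
    for t in np.linspace(lo,hi,n):
        pts=p+t*(q-p)+s[:,None]*nrm
        v=cv2.remap(np.float32(G),np.float32(pts[:,0]).reshape(1,-1),np.float32(pts[:,1]).reshape(1,-1),cv2.INTER_LINEAR)[0]
        gr=np.abs(np.gradient(cv2.GaussianBlur(v.reshape(1,-1),(9,1),0)[0]));P.append(pts[gr.argmax()])
    P=np.float32(P);vx,vy,x,y=cv2.fitLine(P,cv2.DIST_HUBER,0,.01,.01).ravel();return np.array([[x-40*vx,y-40*vy],[x+40*vx,y+40*vy]])
G=c[0][:,:,0].astype(float) # red: bed white vs blue
def rep(n,L,z):
    w=p2w(c,L,z)[:,:2];d=w[1]-w[0];print(n,w.tolist(),"ang",np.degrees(np.arctan2(d[1],d[0])).round(2));return w
f=rep("bed front",edge((214,180),(326.3,166),.08,.9),.030)
l=rep("bed left",edge((214,180),(240.7,319.3),.05,.6),.030)
def inter(a,b):
    A=np.c_[a[1]-a[0],-(b[1]-b[0])];return a[0]+(a[1]-a[0])*np.linalg.solve(A,b[0]-a[0])[0]
C=inter(f,l);print("bed corner",C)
th=np.arctan2(*(l[1]-l[0])[::-1]);th2=np.arctan2(*(f[1]-f[0])[::-1])
print("yaw left",th,"front",th2-np.pi/2,th2+np.pi/2)
B=p2w(c,[[326.3,166]],.03)[0,:2];print("width",np.linalg.norm(B-C))
fe=p2w(c,[[324.3,196]],.042)[0,:2];rf=p2w(c,[[247.7,311]],.054)[0,:2]
for y in (th,th2-np.pi/2,th2+np.pi/2):
  if abs(y)<.6:
    r=np.array([[np.cos(y),-np.sin(y)],[np.sin(y),np.cos(y)]]);t=(C-r@[-.152,-.112]+B-r@[-.152,.006])/2
    print("coder origin",t,y,"fence pt",r.T@(fe-t),"rear",r.T@(rf-t))
c=pickle.load(open('w3.pkl','rb'));h=cv2.cvtColor(c[0],cv2.COLOR_RGB2HSV)
k=(h[...,0]>50)&(h[...,0]<95)&(h[...,1]>90);k[:150]=0;k[320:]=0;k[:,:250]=0;k[:,360:]=0
k=cv2.morphologyEx(k.astype(np.uint8),cv2.MORPH_CLOSE,np.ones((25,25)))
b=rect(k);w=p2w(c,b,.034)[:,:2];print("label px",b.tolist(),"\n",w,w.mean(0))
G=h[...,1].astype(float)
for n,p,q,z in(("left",(276,185),(281,306),.029),("right",(336,185),(337.5,306),.029),("base",(281,307),(338,306),.029)):
    rep(n,edge(p,q,.1,.9),z)
print("cap end",p2w(c,[[304,139]],.017))
E
```

```text
bed front [[0.4927916228262453, -0.05431810846007647], [0.4832163414348286, 0.028278800391804658]] ang 96.61
bed left [[0.5030975549436303, -0.0736159508589344], [0.5898079241866694, -0.06380388889036269]] ang 6.46
bed corner [ 0.4951 -0.0745]
yaw left 0.11267971598980754 front 0.11541266144698037 3.2570053150367735
width 0.11829887749596807
coder origin [0.6337 0.054 ] 0.11267971598980754 fence pt [-0.1231  0.0008] rear [-0.0113 -0.0944]
coder origin [0.6335 0.0544] 0.11541266144698037 fence pt [-0.1229  0.0007] rear [-0.0114 -0.0948]
label px [[280.8072814941406, 205.4468536376953], [327.9723815917969, 204.0596466064453], [330.2921447753906, 282.9326171875], [283.1270446777344, 284.31982421875]] 
 [[ 0.4537 -0.3455]
 [ 0.4498 -0.3022]
 [ 0.5269 -0.2952]
 [ 0.5311 -0.3408]] [ 0.4904 -0.3209]
left [[0.5388535469444363, -0.34512349397581854], [0.45857103113518893, -0.3459012462929616]] ang -179.44
right [[0.4516715239058839, -0.2947944190467295], [0.5311195088396512, -0.2882013252650152]] ang 4.74
base [[0.5604405274215959, -0.35461564998924555], [0.5542875337730078, -0.27479745864374816]] ang 94.41
cap end [[ 0.3931 -0.3278  0.017 ]]
```

```bash
python3 -c "
from h import *
to((.4604,-.3227,.012,.079))"
```

```text
[-0.0134 -0.0174  0.2376] [ 0.0007 -0.0003 -0.019 ]
```

```bash
python3 drive.py '[[-0.0134,-0.0174,0.05,0,0,-0.019,0.085],[-0.0134,-0.0174,0.1,0,0,-0.019,0.085],[-0.0134,-0.0174,0.15,0,0,-0.019,0.085],[-0.0134,-0.0174,0.19,0,0,-0.019,0.085],[-0.0134,-0.0174,0.21,0,0,-0.019,0.085]]' | head -2; python3 drive.py '[[0,0,0.015,0,0,0,0.085],[0,0,0.0276,0,0,0,0.085],[0,0,0.0276,0,0,0,0.085]]'; python3 -c "
from h import *
to((.4604,-.3227,.012,.079))"
```

```text
time: 3.45
position: [0.4587, -0.3186, 0.0365]
time: 3.75
position: [0.4598, -0.3207, 0.0114]
tool_rot: [-0.041, 0.999, 0.001, -0.001]
ft_force: [-0.9, 0.1, -0.0]
finger_gap: 0.0851
grasp_force: 0.0
[-0.0005 -0.002  -0.0006] [ 0.0019 -0.0015  0.0022]
```

```bash
python3 drive.py '[[0,-0.0015,0,0,0,0,0.05],[0,-0.0015,0,0,0,0,0.05],[0,-0.0015,0,0,0,0,0.05],[0,-0.0015,0,0,0,0,0.05],[0,-0.0015,0,0,0,0,0.05]]'; python3 -c "
from h import *
c=shot('wrist');save(c,'w4',(180,60,460,300),2)"
```

```text
time: 4.25
position: [0.4602, -0.3246, 0.0129]
tool_rot: [-0.04, 0.999, -0.0, 0.0]
ft_force: [0.2, -0.1, -0.4]
finger_gap: 0.0502
grasp_force: 0.0
```

View pics/w4.png

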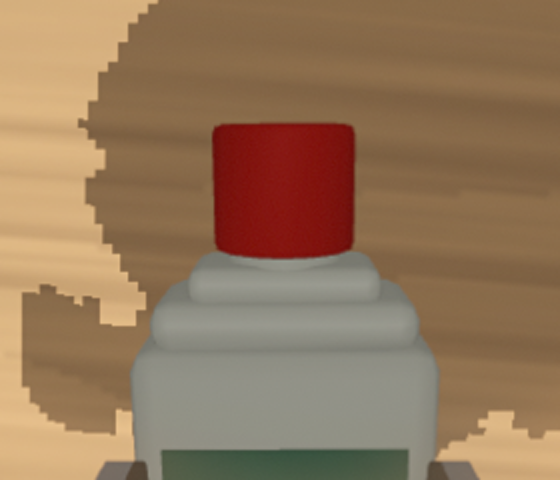

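The fingers (inner edges near columns 254 and 395, row 291) read 50 mm with no force, although the body is 58 mm wide. I'll check the geometry numerically before going on.

```bash
python3 - <<'E'
from h import *
c=env.camera('wrist');s=env.state();print(s["finger_gap"],s["grasp_force"],s["ft_force"])
C=(c["color"],c["intrinsics"],c["dist"],c["hand_eye"])
for g in(.050,.058):
  for d in(0,.005,.01,.015,.02,.03):
    print(g,d,w2p(C,[[-.011,g/2,-d],[.011,g/2,-d],[.011,-g/2,-d]]).round(0).tolist())
W=shot('wrist');r=np.array([[np.cos(.079),-np.sin(.079)],[np.sin(.079),np.cos(.079)]])
for x in(-.0575,-.04):
  for z in(.017,.034): print("bottle",x,z,w2p(W,[[*(r@[x,y]+[.4953,-.3199]),z] for y in(-.029,.029)]).round(0).tolist())
im=c["color"][291:300:4,245:262];print(im[...,:].mean(2).round())
E
python3 drive.py '[[0,0,0,0,0,0,0.04],[0,0,0,0,0,0,0.04],[0,0,0,0,0,0,0.04]]'
```

```text
0.04977514407140587 0.0 [ 0.2636 -0.4685 -0.4238]
0.05 0 [[378.0, 310.0], [380.0, 261.0], [259.0, 261.0]]
0.05 0.005 [[379.0, 315.0], [381.0, 265.0], [258.0, 265.0]]
0.05 0.01 [[381.0, 320.0], [383.0, 269.0], [256.0, 269.0]]
0.05 0.015 [[382.0, 326.0], [385.0, 274.0], [254.0, 274.0]]
0.05 0.02 [[384.0, 332.0], [387.0, 278.0], [251.0, 278.0]]
0.05 0.03 [[388.0, 345.0], [391.0, 288.0], [247.0, 288.0]]
0.058 0 [[387.0, 310.0], [389.0, 261.0], [250.0, 261.0]]
0.058 0.005 [[389.0, 315.0], [391.0, 265.0], [248.0, 265.0]]
0.058 0.01 [[390.0, 320.0], [393.0, 269.0], [245.0, 269.0]]
0.058 0.015 [[392.0, 326.0], [395.0, 273.0], [243.0, 274.0]]
0.058 0.02 [[394.0, 332.0], [397.0, 278.0], [241.0, 278.0]]
0.058 0.03 [[399.0, 345.0], [402.0, 288.0], [235.0, 288.0]]
bottle -0.0575 0.017 [[251.0, 238.0], [397.0, 238.0]]
bottle -0.0575 0.034 [[243.0, 250.0], [404.0, 250.0]]
bottle -0.04 0.017 [[253.0, 280.0], [395.0, 280.0]]
bottle -0.04 0.034 [[246.0, 296.0], [402.0, 296.0]]
[[109.  96.  74.  71.  71.  71.  73.  90. 130. 139. 140. 140. 141. 142.
  137. 113.  83.]
 [ 71.  70.  70.  71.  70.  70.  69.  69.  90. 137. 140. 139. 140. 140.
  139. 122.  86.]
 [ 69.  69.  69.  70.  69.  69.  69.  69.  77. 119. 138. 139. 140. 141.
  141. 136.  89.]]
time: 4.7
position: [0.46, -0.3244, 0.0125]
tool_rot: [-0.04, 0.999, 0.0, -0.0]
ft_force: [0.3, 0.1, -0.1]
finger_gap: 0.04
grasp_force: 0.0
```

```bash
python3 -c "
from h import *
c=shot('wrist');save(c,'w5');s=shot('scene');im=s[0][150:230,230:330,::-1]
a=cv2.resize(c[0][200:400,120:520,::-1],(800,400));b=cv2.resize(im,(250,200),interpolation=2)
o=np.zeros((600,800,3),np.uint8);o[:400]=a;o[400:,:250]=b;cv2.imwrite('pics/m5.png',o)"
```

```text
(no output)
```

View pics/m5.png

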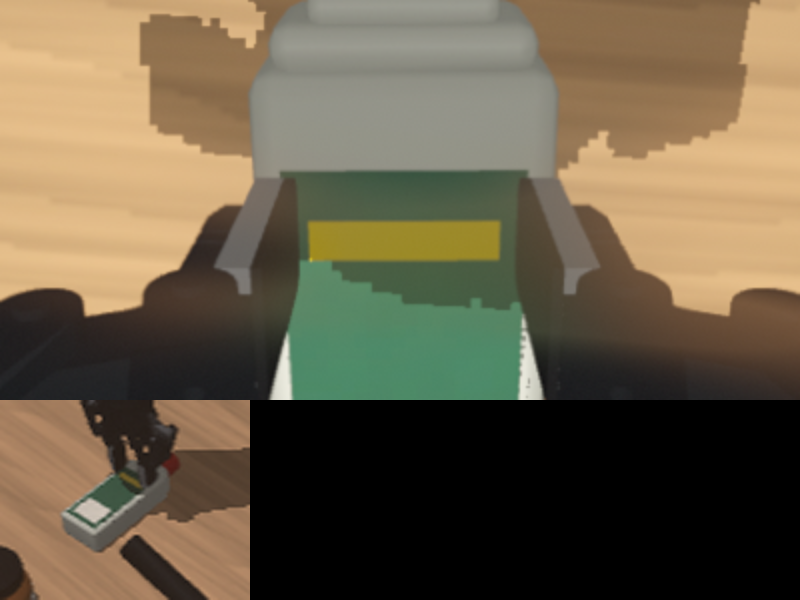

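The fingertips are hanging just above the bottle's top, inside its edges: tip corners are near full-image (261,289) and (384,289). So at this opening the tips stand about 30 mm behind the TCP. I'll open, go about 25 mm lower while watching the force, and close again.

```bash
python3 drive.py '[[0,0.0015,-0.005,0,0,0,0.085],[0,0.0015,-0.005,0,0,0,0.085],[0,0.0015,-0.005,0,0,0,0.085],[0,0.0015,-0.005,0,0,0,0.085]]'|tail -2; python3 drive.py '[[0,0,0.008,0,0,0,0.085],[0,0,0.016,0,0,0,0.085],[0,0,0.016,0,0,0,0.085]]'; python3 - <<'E'
from h import *
c=shot('wrist')[0]; k=c[280:400,170:470]
g=cv2.cvtColor(c,cv2.COLOR_RGB2GRAY)
print(g[270:360:6,150:260:5])
E
```

```text
finger_gap: 0.0849
grasp_force: 0.0
time: 5.5
position: [0.459, -0.3221, -0.0001]
tool_rot: [-0.04, 0.999, 0.001, -0.001]
ft_force: [-0.2, -0.4, 0.4]
finger_gap: 0.0851
grasp_force: 0.0
[[186 187 187 123 123 123 123 123 122 122 122 121 120 120 119 116 112 133
  138 141 141 140]
 [189 189 188 122 122 122 121 122 121 121 120 120 120 120 120 120 120 134
  139 141 140 141]
 [190 192 192 124 125 126 124 125 125 128 124 123 124 123 123 123 122 134
  138 141 141 140]
 [182 182 183 183 184 116 119 184 185 186 163 163 142 124 125 126 126 135
  138 141 140 141]
 [186 186 185 185 186 185 185 185 184 184 184 184 183 183 120 120 151 132
  138 142 141 141]
 [183 184 184 185 185 186 186 186 187 186 187 187 186 187 186 187 185 132
  139 142 133 133]
 [177 178 179 179 102  96  98  49  40  44 184 184 185 185 185 185 185 130
  139 142  87  88]
 [177 177 178  96  95  96  57  32  34  35 180 180 180 181 181 181 182 130
  137 141  84  85]
 [175  28  94  95  95  72  27  28  29  28 180 180 181 181 182 182 182 134
  136 142  81  82]
 [ 30  94  94  96  80  28  28  28  28  29 182 180 179 177 177 178 178 145
  136 141  78  80]
 [ 95  96  95  87  31  30  28  31  33  34 191 189 189 188 186 185 184 161
  135 141  80  82]
 [ 95  95  95  37  35  36  38  40  41  44 154 186 186 187 188 188 188 181
  136 140  91  86]
 [ 96  96  39  38  40  43  43  46  50  50  92 178 178 179 179 179 179 178
  137 142 107  98]
 [ 96  37  41  42  43  45  46  50  52  56  85 183 183 184 183 184 184 184
  198 217 141 130]
 [ 36  35  37  39  40  42  46  49  52  55 150 187 188 188 188 189 189 189
  197 214 195 130]]
```

```bash
python3 - <<'E'
from h import *
c=env.camera('wrist');C=(0,c["intrinsics"],c["dist"],c["hand_eye"])
for g,t in((.04,"want (261,289)"),(.085,"want (197,304)")):
  for d in(.02,.025,.03,.035,.04,.045,.05): print(t,d,w2p(C,[.011,-g/2,-d]).round(0))
E
```

```text
want (261,289) 0.02 [[265. 278.]]
want (261,289) 0.025 [[263. 283.]]
want (261,289) 0.03 [[261. 288.]]
want (261,289) 0.035 [[259. 294.]]
want (261,289) 0.04 [[257. 300.]]
want (261,289) 0.045 [[254. 306.]]
want (261,289) 0.05 [[252. 313.]]
want (197,304) 0.02 [[205. 278.]]
want (197,304) 0.025 [[201. 283.]]
want (197,304) 0.03 [[197. 288.]]
want (197,304) 0.035 [[193. 293.]]
want (197,304) 0.04 [[188. 299.]]
want (197,304) 0.045 [[183. 306.]]
want (197,304) 0.05 [[178. 312.]]
```

```bash
python3 drive.py '[[-0.001,0,0.008,0,0,0,0.085],[-0.001,0,0.017,0,0,0,0.085],[-0.001,0,0.017,0,0,0,0.085]]'; python3 drive.py '[[0,0,0,0,0,0,0.06],[0,0,0,0,0,0,0.05],[0,0,0,0,0,0,0.04],[0,0,0,0,0,0,0.04]]';
```

```text
time: 5.9
position: [0.4602, -0.3221, -0.0169]
tool_rot: [-0.04, 0.999, 0.001, -0.001]
ft_force: [-0.5, 0.1, -1.3]
finger_gap: 0.0849
grasp_force: 0.0
time: 6.3
position: [0.4613, -0.3232, -0.015]
tool_rot: [-0.04, 0.999, -0.0, 0.0]
ft_force: [-0.4, -0.1, 4.4]
finger_gap: 0.0567
grasp_force: 64.7
```

```bash
python3 drive.py '[[0,0,-0.02,0,0,0,0.04],[0,0,-0.05,0,0,0,0.04],[0,0,-0.09,0,0,0,0.04],[0,0,-0.12,0,0,0,0.04],[0,0,-0.12,0,0,0,0.04]]'; python3 - <<'E'
from h import *
c=shot('wrist');cv2.imwrite('pics/m6.png',cv2.resize(c[0][100:400,120:520,::-1],(800,600)))
C=env.camera('wrist');C=(0,C["intrinsics"],C["dist"],C["hand_eye"])
for d in(.02,.025,.03,.035,.04): print(d,w2p(C,[[.011,s*.0285,-d] for s in(-1,1)]).round(0).tolist())
to((.4809,.0035,.10,.114))
E
```

```text
time: 6.8
position: [0.463, -0.3247, 0.1085]
tool_rot: [-0.04, 0.999, -0.002, 0.002]
ft_force: [0.3, -0.4, -2.2]
finger_gap: 0.0565
grasp_force: 65.1
0.02 [[242.0, 278.0], [396.0, 278.0]]
0.025 [[239.0, 283.0], [398.0, 283.0]]
0.03 [[237.0, 288.0], [401.0, 288.0]]
0.035 [[234.0, 294.0], [403.0, 294.0]]
0.04 [[231.0, 300.0], [406.0, 300.0]]
[-0.0457  0.3238  0.0044] [-0.0005  0.0004 -0.0348]
```

View pics/m6.png

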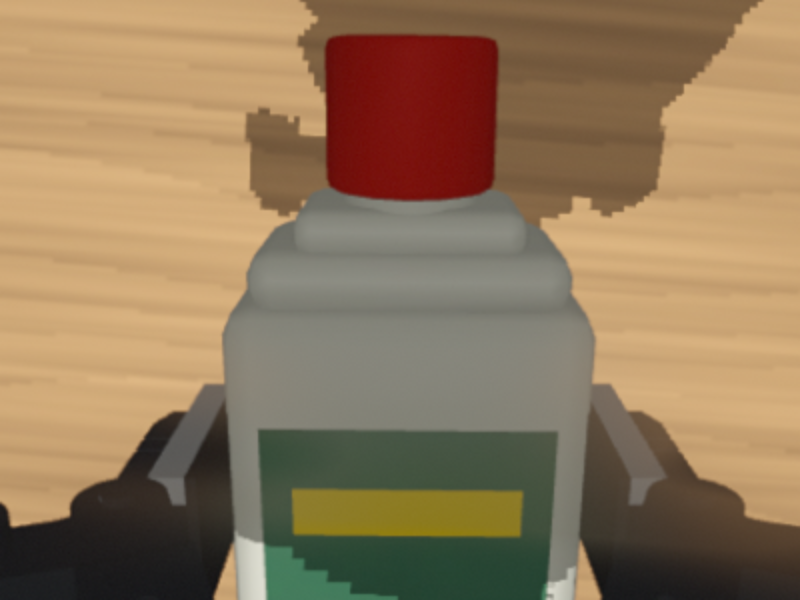

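The bottle is gripped and lifted: gap 57 mm, about 2 N of weight, and pads outside both body sides with tips at row 292, about 17 mm above the underside. Next is the coder entry.

```bash
python3 drive.py '[[-0.005,0.045,0,0,0,-0.01,0.04],[-0.01,0.09,0,0,0,-0.02,0.04],[-0.02,0.135,0,0,0,-0.035,0.04],[-0.025,0.18,0,0,0,-0.035,0.04],[-0.03,0.225,0,0,0,-0.035,0.04]]'|head -2; python3 -c "
from h import *
to((.4809,.0035,.10,.114))"
```

```text
time: 7.4
position: [0.4716, -0.094, 0.1028]
[-0.0204  0.0958  0.0029] [ 0.0014 -0.0026 -0.0001]
```

```bash
python3 drive.py '[[-0.015,0.045,0,0,0,0,0.04],[-0.02,0.09,0,0,0,0,0.04],[-0.02,0.1,0,0,0,0,0.04],[-0.02,0.1,0,0,0,0,0.04]]'|head -4; python3 -c "
from h import *
s=env.state();to((.4809,.0035,.018,.114))"
```

```text
time: 7.8
position: [0.48, 0.0072, 0.103]
tool_rot: [-0.059, 0.998, 0.0, -0.002]
ft_force: [0.4, -0.4, -3.2]
[-0.0007 -0.0038  0.085 ] [ 0.0008 -0.003   0.0033]
```

```bash
python3 drive.py '[[-0.001,-0.003,0.045,0,0,0.002,0.04],[-0.001,-0.003,0.07,0,0,0.002,0.04],[-0.001,-0.003,0.08,0,0,0.002,0.04],[-0.001,-0.003,0.083,0,0,0.002,0.04],[-0.001,-0.003,0.083,0,0,0.002,0.04]]'|sed -n 2,4p; python3 drive.py '[[0,0,0.002,0,0,0,0.04],[0,0,0.004,0,0,0,0.04],[0,0,0.004,0,0,0,0.04]]'|sed -n 2,4p;
```

```text
position: [0.4831, 0.0019, 0.0217]
tool_rot: [-0.056, 0.998, -0.0, -0.0]
ft_force: [0.5, -0.2, -2.3]
position: [0.4832, 0.0025, 0.0179]
tool_rot: [-0.056, 0.998, -0.0, 0.0]
ft_force: [0.1, -0.3, -2.0]
```

```bash
python3 drive.py '[[0,0,0.001,0,0,0,0.04],[0,0,0.002,0,0,0,0.04],[0,0,0.002,0,0,0,0.04]]'|sed -n 2,4p; python3 drive.py '[[0,0,0.0015,0,0,0,0.04],[0,0,0.0015,0,0,0,0.04]]'|sed -n 2,4p;python3 -c "
from h import *
o=np.array([.6336,.0542]);y=.114;r=np.array([[np.cos(y),-np.sin(y)],[np.sin(y),np.cos(y)]])
s=env.state();print('coder xy',r.T@(s['position'][:2]-o),2*s['tool_rot'][0])"
```

```text
position: [0.4828, 0.0026, 0.0155]
tool_rot: [-0.056, 0.998, -0.0, -0.0]
ft_force: [0.0, 0.2, -3.0]
position: [0.483, 0.0026, 0.015]
tool_rot: [-0.056, 0.998, -0.0, 0.0]
ft_force: [-5.2, 0.5, 15.2]
coder xy [-0.1555 -0.0341] -0.11229175747837555
```

```bash
python3 drive.py '[[-0.01,0,-0.001,0,0,0,0.04],[-0.03,0,-0.001,0,0,0,0.04],[-0.048,0,-0.001,0,0,0,0.04],[-0.053,0,-0.001,0,0,0,0.04],[-0.053,0,-0.001,0,0,0,0.04]]'|sed -n 2,4p; python3 drive.py '[[-0.0015,0,0,0,0,0,0.04],[-0.003,0,0,0,0,0,0.04],[-0.003,0,0,0,0,0,0.04]]'|sed -n 2,4p
```

```text
position: [0.5363, 0.0085, 0.015]
tool_rot: [-0.056, 0.998, -0.0, 0.0]
ft_force: [2.0, -0.4, 0.4]
position: [0.5378, 0.0088, 0.015]
tool_rot: [-0.056, 0.998, 0.0, -0.0]
ft_force: [-2.1, -0.4, 2.8]
```

```bash
python3 drive.py '[[-0.001,0,0,0,0,0,0.04],[-0.0015,0,0,0,0,0,0.04],[-0.0015,0,0,0,0,0,0.04]]'|sed -n 2,4p; python3 drive.py '[[-0.001,0,0,0,0,0,0.04],[-0.0015,0,0,0,0,0,0.04],[-0.0015,0,0,0,0,0,0.04]]'|sed -n 2,4p;python3 drive.py '[[-0.001,0,0,0,0,0,0.04],[-0.0015,0,0,0,0,0,0.04],[-0.0015,0,0,0,0,0,0.04]]'|sed -n 2,4p
```

```text
position: [0.54, 0.009, 0.015]
tool_rot: [-0.056, 0.998, 0.0, -0.0]
ft_force: [-3.3, 0.5, 2.8]
position: [0.5408, 0.0091, 0.015]
tool_rot: [-0.056, 0.998, -0.0, -0.001]
ft_force: [-4.9, -0.6, 6.2]
position: [0.5407, 0.0091, 0.015]
tool_rot: [-0.056, 0.998, -0.0, -0.002]
ft_force: [-11.6, -2.8, 11.9]
```

```bash
python3 drive.py '[[0.0007,0.001,-0.0005,0,0,0,0.04],[0.0007,0.0025,-0.0005,0,0,0,0.04],[0.0007,0.0035,-0.0005,0,0,0,0.04],[0.0007,0.0035,-0.0005,0,0,0,0.04]]'|sed -n 2,4p; python3 drive.py '[[0,0.001,0,0,0,0,0.04],[0,0.0015,0,0,0,0,0.04],[0,0.0015,0,0,0,0,0.04]]'|sed -n 2,4p;python3 drive.py '[[0,0.001,0,0,0,0,0.04],[0,0.001,0,0,0,0,0.04]]'|sed -n 2,4p
```

```text
position: [0.5404, 0.0116, 0.015]
tool_rot: [-0.055, 0.998, -0.001, -0.001]
ft_force: [-6.9, -7.7, 1.7]
position: [0.5404, 0.0121, 0.0151]
tool_rot: [-0.055, 0.998, -0.002, -0.001]
ft_force: [-6.7, -11.3, 2.9]
position: [0.5404, 0.0121, 0.0152]
tool_rot: [-0.055, 0.998, -0.003, -0.001]
ft_force: [-6.6, -15.1, 2.8]
```

```bash
python3 drive.py '[[0,0,0,0,0,0,0.066],[0,0,0,0,0,0,0.066],[0,0,0,0,0,0,0.066]]'; python3 drive.py '[[0.03,0,-0.045,0,0,0,0.066],[0.06,0,-0.09,0,0,0,0.066],[0.08,0,-0.14,0,0,0,0.066],[0.1,0,-0.18,0,0,0,0.066],[0.1,0,-0.18,0,0,0,0.066]]'|head -3;  python3 - <<'E'
from h import *
import pickle
c=shot('wrist');save(c,'w7');pickle.dump(c,open('w7.pkl','wb'));print(c[3][:3,3])
h=cv2.cvtColor(c[0],cv2.COLOR_RGB2HSV);k=(h[...,0]>50)&(h[...,0]<95)&(h[...,1]>90)
b=rect(k);print(b.tolist(),p2w(c,b,.064))
o=np.array([.6336,.0542]);y=.114;r=np.array([[np.cos(y),-np.sin(y)],[np.sin(y),np.cos(y)]])
# predicted landmarks
P=lambda x,y_,z:w2p(c,[*(r@[x,y_]+o),z]).round(1).tolist()[0]
print("bed corners",P(-.152,-.112,.03),P(-.152,.006,.03),"capend",P(-.165,-.029,.047),"shoulder corners",P(-.125,-.058,.06),P(-.125,0,.06),"base",P(0,-.058,.06))
E
```

```text
time: 12.0
position: [0.5422, 0.0155, 0.0156]
tool_rot: [-0.056, 0.998, 0.0, 0.0]
ft_force: [-0.3, -0.0, -0.1]
finger_gap: 0.0663
grasp_force: 0.0
time: 12.5
position: [0.4432, 0.004, 0.2004]
tool_rot: [-0.056, 0.998, -0.001, 0.004]
[ 0.3771 -0.0016  0.366 ]
[[293.0, 368.0], [346.0, 368.0], [346.0, 423.0], [293.0, 423.0]] [[ 0.5721 -0.0052  0.064 ]
 [ 0.5671  0.038   0.064 ]
 [ 0.6215  0.0451  0.064 ]
 [ 0.6267 -0.0004  0.064 ]]
bed corners [222.7, 257.9] [362.6, 257.8] capend [320.8, 248.9] shoulder corners [284.2, 302.1] [357.5, 302.1] base [288.5, 432.0]
```

```bash
python3 - <<'E'
from h import *
import pickle
o=np.array([.6336,.0542]);y=.114;r=np.array([[np.cos(y),-np.sin(y)],[np.sin(y),np.cos(y)]])
w2=pickle.load(open('w2.pkl','rb'));
def lab(c,z,r0,r1,o,r,cols):
    h=cv2.cvtColor(c[0],cv2.COLOR_RGB2HSV).astype(int);rgb=c[0].astype(int)
    k=(rgb[...,1]-rgb[...,0]>12)
    L=[];Rr=[]
    for v in range(r0,r1):
        u=np.where(k[v,cols[0]:cols[1]])[0]
        if len(u)>20: L.append((u[0]+cols[0]-.5,v));Rr.append((u[-1]+cols[0]+.5,v))
    for n,P in(("L",L),("R",Rr)):
        vx,vy,x,yy=cv2.fitLine(np.float32(P),cv2.DIST_HUBER,0,.01,.01).ravel()
        w=(p2w(c,[[x-20*vx/vy,yy-20],[x+20*vx/vy,yy+20]],z)[:,:2]-o)@r
        d=w[1]-w[0];print(n,len(P),"ang",np.arctan2(d[1],d[0]),"y at mid",w.mean(0))
    ys=np.where(k[:,(cols[0]+cols[1])//2])[0];print(ys.min(),ys.max())
c3=pickle.load(open('w3.pkl','rb'));y3=.079;r3=np.array([[np.cos(y3),-np.sin(y3)],[np.sin(y3),np.cos(y3)]])
lab(c3,.034,206,300,np.array([.4953,-.3199]),r3,(250,360))
c=pickle.load(open('w7.pkl','rb'))
lab(c,.064,325,420,o,r,(280,365))
cv2.imwrite('pics/m7.png',cv2.resize(c[0][210:460,180:440,::-1],None,fx=2.4,fy=2.4,interpolation=2))
E
```

```text
L 57 ang 0.008541973927942693 y at mid [-0.0117 -0.0232]
R 57 ang 0.003456565536901868 y at mid [0.0014 0.0227]
205 303
L 60 ang -0.025083195003722646 y at mid [-0.0712 -0.0532]
R 60 ang 0.02907064788143233 y at mid [-0.0545  0.0071]
326 395
```

View pics/m7.png

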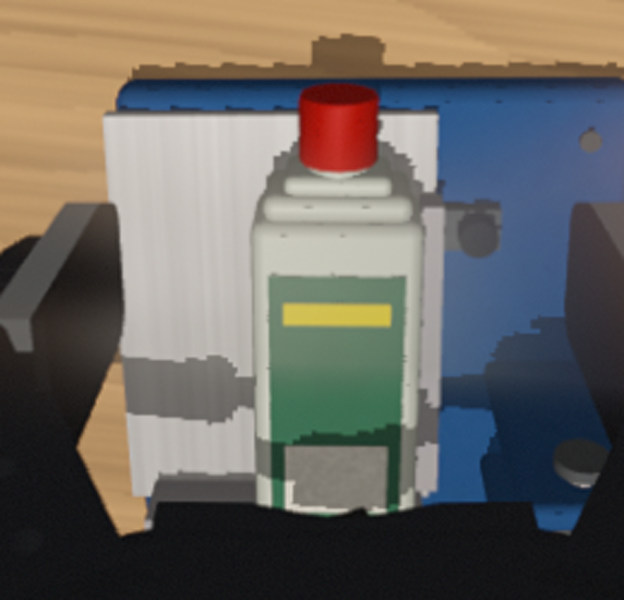

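The bottle lies label up against the side fence, with body corners near (285,302) and (355,302) against predicted (284,302) and (357,302). To be sure it is home, I'll nudge the cap end and then the -y side with shut fingers.

```bash
cat >> h.py <<'E'
o=np.array([.6336,.0542]);yc=.114;rc=np.array([[np.cos(yc),-np.sin(yc)],[np.sin(yc),np.cos(yc)]])
def cod(x,y,z,yaw=yc): return (*(rc@[x,y]+o),z,yaw)
def where():
    s=env.state();print('coder',rc.T@(s['position'][:2]-o),s['position'][2],s['ft_force'])
E
python3 -c "
from h import *
where();to(cod(-.195,-.029,.2),cod(-.195,-.029,.014))"
```

```text
coder [-0.1947 -0.0283] 0.19906670947326938 [0.322  0.0178 0.5854]
[ 0.0003 -0.0007 -0.0009] [-0.0013  0.0061 -0.0016]
[ 0.0014 -0.0005  0.1851] [-0.0013  0.0061 -0.0016]
```

```bash
python3 drive.py '[[0.003,0,0.045,0,0,0,0],[0.003,0,0.09,0,0,0,0],[0.003,0,0.13,0,0,0,0],[0.003,0,0.165,0,0,0,0],[0.003,0,0.185,0,0,0,0]]'|sed -n 2,5p; python3 drive.py '[[-0.004,0,0,0,0,0,0],[-0.008,0,0,0,0,0,0],[-0.012,0,0,0,0,0,0],[-0.015,0,0,0,0,0,0],[-0.015,0,0,0,0,0,0]]'|sed -n 2,5p; python3 -c "
from h import *
where()"
```

```text
position: [0.4371, 0.0043, 0.007]
tool_rot: [-0.056, 0.998, 0.001, -0.002]
ft_force: [0.6, -0.6, 1.3]
finger_gap: 0.0002
position: [0.4556, 0.0053, 0.0114]
tool_rot: [-0.056, 0.998, -0.0, 0.001]
ft_force: [-0.8, -0.9, 0.0]
finger_gap: -0.0002
coder [-0.1824 -0.0283] 0.011369590600899461 [-0.8101 -0.8528  0.0402]
```

```bash
for i in 1 2 3; do python3 drive.py '[[-0.001,0,0,0,0,0,0],[-0.002,0,0,0,0,0,0],[-0.002,0,0,0,0,0,0]]'|sed -n 4p; python3 -c "
from h import *
where()"; done
```

```text
ft_force: [-1.0, 0.5, -0.2]
coder [-0.1817 -0.0281] 0.01068355876548329 [-0.9776  0.4622 -0.1859]
ft_force: [0.7, 1.7, 0.3]
coder [-0.1797 -0.0281] 0.010512462579500143 [0.6689 1.7362 0.2795]
ft_force: [0.1, 0.9, 0.8]
coder [-0.1776 -0.0281] 0.010536322814104077 [0.081  0.9366 0.796 ]
```

```bash
for i in 1 2 3; do python3 drive.py '[[-0.001,0,0,0,0,0,0],[-0.0015,0,0,0,0,0,0],[-0.0015,0,0,0,0,0,0]]'|sed -n 4p; python3 -c "
from h import *
where()"; done
```

```text
ft_force: [-2.6, -0.6, 1.2]
coder [-0.1768 -0.0281] 0.010406848445180826 [-2.6294 -0.6327  1.2013]
ft_force: [-7.0, -2.0, 6.0]
coder [-0.1768 -0.0281] 0.010216202327927984 [-7.016  -1.9876  5.9823]
ft_force: [-11.7, -2.7, 9.0]
coder [-0.1769 -0.028 ] 0.00995537690882918 [-11.6874  -2.7363   9.0132]
```

```bash
python3 drive.py '[[0.02,0,-0.004,0,0,0,0],[0.02,-0.045,-0.004,0,0,0,0],[0.01,-0.065,-0.004,0,0,0,0],[-0.035,-0.065,-0.004,0,0,0,0],[-0.08,-0.065,-0.004,0,0,0,0]]'|sed -n 2,4p; python3 drive.py '[[0.001,0.004,0,0,0,0,0],[0.001,0.008,0,0,0,0,0],[0.001,0.011,0,0,0,0,0],[0.001,0.011,0,0,0,0,0]]'|sed -n 2,4p; python3 -c "
from h import *
where()"
```

```text
position: [0.5528, -0.0499, 0.0149]
tool_rot: [-0.055, 0.998, -0.0, 0.0]
ft_force: [0.4, -0.7, -0.2]
position: [0.548, -0.0377, 0.0145]
tool_rot: [-0.056, 0.998, 0.0, -0.0]
ft_force: [0.7, -0.1, -0.2]
coder [-0.0955 -0.0816] 0.014462382528148993 [ 0.6606 -0.065  -0.217 ]
```

```bash
for i in 1 2 3 4 5; do python3 drive.py '[[0,0.001,0,0,0,0,0],[0,0.002,0,0,0,0,0],[0,0.002,0,0,0,0,0]]'|sed -n 4p; python3 -c "
from h import *
where()"; done
```

```text
ft_force: [-0.3, -0.3, 0.7]
coder [-0.0945 -0.0802] 0.014691537802054747 [-0.3031 -0.2512  0.7012]
ft_force: [0.4, -0.3, 0.6]
coder [-0.0944 -0.0781] 0.01449458387972976 [ 0.4142 -0.3085  0.5513]
ft_force: [-0.8, -0.2, 0.2]
coder [-0.0944 -0.0761] 0.01449886653840047 [-0.8424 -0.1971  0.2103]
ft_force: [0.5, -0.5, 0.1]
coder [-0.0944 -0.0742] 0.014533320847839037 [ 0.5145 -0.4735  0.0543]
ft_force: [0.2, -7.0, 1.6]
coder [-0.0938 -0.0736] 0.01493450353694148 [ 0.2451 -7.0493  1.6259]
```

```bash
python3 drive.py '[[0.01,-0.02,0,0,0,0,0],[0.05,-0.03,-0.03,0,0,0,0],[0.06,-0.05,-0.075,0,0,0,0],[0.06,-0.065,-0.12,0,0,0,0],[0.05,-0.065,-0.165,0,0,0,0]]'|sed -n 2,4p; python3 -c "
from h import *
where();to(cod(-.024,-.137,.225),cod(-.024,-.137,.18))"
```

```text
position: [0.5045, -0.0998, 0.1815]
tool_rot: [-0.055, 0.998, -0.0, -0.0]
ft_force: [2.6, 0.3, 0.0]
coder [-0.1458 -0.1383] 0.18149566236590708 [2.5851 0.2907 0.0006]
[-0.1217  0.0018 -0.0435] [-0.     -0.0003 -0.004 ]
[-0.1218  0.0018  0.0015] [-0.     -0.0003 -0.004 ]
```

```bash
python3 drive.py '[[-0.02,0.002,-0.04,0,0,0,0],[-0.065,0.002,-0.044,0,0,0,0],[-0.11,0.002,-0.044,0,0,0,0],[-0.122,0.002,-0.044,0,0,0,0],[-0.122,0.002,-0.044,0,0,0,0]]'|sed -n 4p; python3 drive.py '[[0,0,0.02,0,0,0,0],[0,0,0.04,0,0,0,0],[0,0,0.06,0,0,0,0],[0,0,0.075,0,0,0,0]]'|sed -n 4p;python3 -c "
from h import *
where()"
```

```text
ft_force: [-0.8, -0.3, 0.3]
ft_force: [-0.9, -0.3, 1.5]
coder [-0.0239 -0.1352] 0.14767937827509908 [-0.9448 -0.3363  1.5118]
```

```bash
python3 drive.py '[[0,0,0.015,0,0,0,0],[0,0,0.03,0,0,0,0],[0,0,0.045,0,0,0,0],[0,0,0.055,0,0,0,0],[0,0,0.055,0,0,0,0]]'|sed -n 4p;python3 -c "
from h import *
where()"; for i in 1 2 3 ; do python3 drive.py '[[0,0,0.002,0,0,0,0],[0,0,0.004,0,0,0,0],[0,0,0.004,0,0,0,0]]'|sed -n 4p; python3 -c "
from h import *
where()"; done
```

```text
ft_force: [-0.8, 0.1, 2.0]
coder [-0.0238 -0.1352] 0.09274833436016955 [-0.7712  0.0956  2.0351]
ft_force: [-1.6, -0.8, 3.1]
coder [-0.0225 -0.1355] 0.08983855051237988 [-1.5664 -0.8445  3.1485]
ft_force: [-0.9, -1.1, 2.1]
coder [-0.0222 -0.1356] 0.08545013373506977 [-0.874  -1.1088  2.1088]
ft_force: [-0.0, -3.0, 5.5]
coder [-0.0222 -0.1357] 0.08159499665117914 [-0.0142 -3.0474  5.5218]
```

Force is rising, so the stamp is touching; I'll press on gently to a firm value.

```bash
for i in 1 2 3 ; do python3 drive.py '[[0,0,0.001,0,0,0,0],[0,0,0.002,0,0,0,0],[0,0,0.002,0,0,0,0]]'|sed -n 4p; python3 -c "
from h import *
where()"; done
```

```text
ft_force: [-1.5, -2.6, 7.1]
coder [-0.0221 -0.1358] 0.07988415218237441 [-1.5293 -2.5991  7.1145]
ft_force: [-1.8, -3.4, 8.7]
coder [-0.0221 -0.1359] 0.07807688778551851 [-1.8146 -3.3918  8.669 ]
ft_force: [-1.6, -2.9, 9.9]
coder [-0.0221 -0.136 ] 0.07631766246160046 [-1.6195 -2.9466  9.8715]
```

```bash
python3 drive.py '[[0,0,-0.03,0,0,0,0],[0,0,-0.06,0,0,0,0],[0,0,-0.09,0,0,0,0],[0,0,-0.13,0,0,0,0],[0,0,-0.16,0,0,0,0]]'|sed -n 4p;python3 drive.py '[[0.03,0.02,0,0,0,0,0.075],[0.07,0.045,0,0,0,0,0.075],[0.095,0.08,0.01,0,0,0,0.075],[0.095,0.105,0.03,0,0,0,0.075],[0.095,0.105,0.03,0,0,0,0.075]]'|sed -n 4p
python3 - <<'E'
from h import *
where();to(cod(-.098,-.031,.10),cod(-.098,-.031,.015))
c=shot('top');P=lambda x,y,z:w2p(c,[*(rc@[x,y]+o),z]).round(0).tolist()[0]
for n,y0,z0 in(("up",-.131,.17),("down",-.146,.094)):
    print(n,P(-.024,y0,z0),P(-.024,y0-.045,z0+(.0195 if n=="up" else 0)))
g=cv2.cvtColor(c[0],cv2.COLOR_RGB2GRAY)
ys,xs=np.where(g[190:235,325:400]<35);print("dark px cols",xs.min()+325,xs.max()+325,"rows",ys.min()+190,ys.max()+190)
b=np.where(g[190:235,365:372]<40);print(b[0]+190)
E
```

```text
ft_force: [0.9, 0.6, -0.3]
ft_force: [-0.7, -0.6, 0.4]
coder [-0.1196 -0.027 ] 0.20358673820444637 [-0.7249 -0.6395  0.4288]
[-0.0219 -0.0043  0.1035] [ 0.0023 -0.0034  0.001 ]
[-0.0222 -0.0044  0.1885] [ 0.0023 -0.0034  0.001 ]
up [350.0, 208.0] [370.0, 204.0]
down [354.0, 214.0] [372.0, 213.0]
dark px cols 326 371 rows 190 234
[201 201 201 201 202 202 202 202 202 202 203 203 203 203 203 203 204 204
 204 204 204 204 205 205 205 205 205 205 205 206 206 206 206 206 206 206
 207 207 207 207 207 207 207 208 208 208 208 208 208 208 209 209 209 209
 209 209 210 210 210 210]
```

The lever's grip end is at about (370,205), matching the "up" prediction (370,204). Re-gripping the bottle.

```bash
python3 drive.py '[[-0.01,-0.004,0.045,0,0,0,0.075],[-0.022,-0.004,0.09,0,0,0,0.075],[-0.022,-0.004,0.13,0,0,0,0.075],[-0.022,-0.004,0.165,0,0,0,0.075],[-0.022,-0.004,0.18,0,0,0,0.075]]'|sed -n 4,5p; python3 drive.py '[[0,0,0.008,0,0,0,0.075],[0,0,0.008,0,0,0,0.075],[0,0,0.008,0,0,0,0.075]]'|sed -n 4,5p; python3 -c "
from h import *
where();to(cod(-.098,-.031,.015))"
```

```text
ft_force: [-0.1, -0.2, 0.2]
finger_gap: 0.0751
ft_force: [0.1, 0.3, 0.6]
finger_gap: 0.0747
coder [-0.0943 -0.0348] 0.018431642742226508 [0.1372 0.3142 0.6088]
[0.0037 0.0038 0.0034] [-0.0003  0.0015 -0.0021]
```

```bash
python3 drive.py '[[0.003,0.0035,0.003,0,0,0,0.075],[0.003,0.0035,0.003,0,0,0,0.05],[0.003,0.0035,0.003,0,0,0,0.04],[0.003,0.0035,0.003,0,0,0,0.04],[0.003,0.0035,0.003,0,0,0,0.04]]'|tail -5; python3 -c "
from h import *
where()"; python3 drive.py '[[0,-0.002,-0.002,0,0,0,0.04],[0.02,-0.004,-0.003,0,0,0,0.04],[0.045,-0.004,-0.003,0,0,0,0.04],[0.075,-0.004,-0.003,0,0,0,0.04],[0.09,-0.004,-0.006,0,0,0,0.04]]'|tail -4;python3 -c "
from h import *
where()"
```

```text
position: [0.5395, 0.0122, 0.0154]
tool_rot: [-0.056, 0.998, -0.0, 0.0]
ft_force: [-2.4, -0.5, 5.7]
finger_gap: 0.0566
grasp_force: 64.8
coder [-0.0982 -0.031 ] 0.01543562981701218 [-2.373  -0.4921  5.6997]
tool_rot: [-0.056, 0.998, 0.0, -0.001]
ft_force: [-0.0, -0.3, -0.5]
finger_gap: 0.057
grasp_force: 64.3
coder [-0.1915 -0.0341] 0.02016476185221741 [-0.0476 -0.3092 -0.4633]
```

```bash
python3 - <<'E'
from h import *
import pickle
from scipy.optimize import least_squares
c=pickle.load(open('w1.pkl','rb'));g=cv2.GaussianBlur(cv2.cvtColor(c[0],cv2.COLOR_RGB2GRAY),(3,3),0).astype(np.float32)
t=np.array([.5037,.3073]);a=.1833;r=np.array([[np.cos(a),-np.sin(a)],[np.sin(a),np.cos(a)]])
# in the tray frame sample rays across each nest wall and find where brightness crosses
def scan(p0,d,z,L=.012,n=97):
    s=np.linspace(-L,L,n);P=np.array([[*(r@(np.array(p0)+k*np.array(d))+t),z] for k in s]);u=np.float32(w2p(c,P))
    v=cv2.remap(g,u[:,0].reshape(1,-1),u[:,1].reshape(1,-1),cv2.INTER_LINEAR)[0];gr=np.gradient(v);i=np.argmin(gr);return s[i],gr[i]
n0=np.array([.0197,.0368])
for n,d,pts in(("base+x",(1,0),[(.0655,y) for y in(-.025,-.015,-.005,.005,.015,.025)]),
               ("+y",(0,1),[(x,.032) for x in(.005,.015,.025,.035,.045,.055)]),
               ("-y",(0,-1),[(x,-.032) for x in(-.05,-.03,-.01,.01,.03,.05)]),
               ("cap+y",(0,1),[(x,.018) for x in(-.085,-.09,-.095)]),("cap-y",(0,-1),[(x,-.018) for x in(-.085,-.09,-.095)])):
    print(n,[ (round(float(q[0])*1000,2),round(float(q[1]))) for q in (scan(n0+p,d,.004) for p in pts)])
E
```

```text
base+x [(-0.25, -11), (-0.75, -10), (-1.25, -9), (-1.25, -10), (-0.5, -8), (-1.0, -11)]
+y [(0.75, -15), (0.25, -16), (0.25, -15), (1.0, -13), (0.25, -14), (0.25, -13)]
-y [(0.25, -13), (0.0, -14), (-0.25, -13), (0.0, -15), (0.25, -13), (-0.5, -13)]
cap+y [(1.0, -9), (0.5, -9), (0.5, -10)]
cap-y [(0.25, -9), (0.25, -9), (0.5, -9)]
```

```bash
python3 drive.py '[[0,0,-0.04,0,0,0,0.04],[0,0.02,-0.08,0,0,-0.02,0.04],[0,0.065,-0.085,0,0,-0.04,0.04],[0,0.11,-0.085,0,0,-0.068,0.04],[0,0.155,-0.085,0,0,-0.068,0.04]]'|sed -n 2,6p; python3 -c "
from h import *
to((.4808,.3387,.10,.1815))"
```

```text
position: [0.4331, 0.1539, 0.1064]
tool_rot: [-0.09, 0.996, 0.0, 0.001]
ft_force: [0.9, 0.5, -1.6]
finger_gap: 0.0568
grasp_force: 66.0
[-0.08    0.1732  0.0065] [ 0.0001  0.0017 -0.0012]
```

```bash
python3 drive.py '[[-0.02,0.044,0,0,0,0,0.04],[-0.04,0.088,0,0,0,0,0.04],[-0.06,0.132,0,0,0,0,0.04],[-0.08,0.173,0,0,0,0,0.04],[-0.08,0.173,0,0,0,0,0.04]]'|sed -n 4p;python3 drive.py '[[0,0,0.04,0,0,0,0.04],[0,0,0.07,0,0,0,0.04],[0,0,0.08,0,0,0,0.04],[0,0,0.08,0,0,0,0.04]]'|sed -n 2,5p; python3 -c "
from h import *
to((.4808,.3387,-.0106,.1815))"
```

```text
ft_force: [1.1, -0.7, -2.2]
position: [0.4797, 0.3361, 0.0245]
tool_rot: [-0.09, 0.996, -0.001, -0.001]
ft_force: [0.2, -0.2, -1.2]
finger_gap: 0.0565
[-0.0017  0.0024  0.0351] [-0.0009 -0.0028 -0.0015]
```

```bash
python3 drive.py '[[-0.0017,0.0024,0,0,0,0,0.04],[-0.0017,0.0024,0.01,0,0,0,0.04],[-0.0017,0.0024,0.018,0,0,0,0.04],[-0.0017,0.0024,0.018,0,0,0,0.04]]'|sed -n 4p; python3 -c "
from h import *
s=env.state();print(s['position']);to((.4808,.3387,-.0106,.1815))"
```

```text
ft_force: [-0.3, -0.4, -2.1]
[0.4813 0.3392 0.0066]
[ 0.0006 -0.0004  0.0172] [-0.0005 -0.0014 -0.0013]
```

```bash
python3 drive.py '[[0.0004,-0.0004,0.003,0,0,0,0.04],[0.0004,-0.0004,0.006,0,0,0,0.04],[0.0004,-0.0004,0.009,0,0,0,0.04],[0.0004,-0.0004,0.009,0,0,0,0.04]]'|sed -n 2,4p;python3 drive.py '[[0,0,0.003,0,0,0,0.04],[0,0,0.006,0,0,0,0.04],[0,0,0.006,0,0,0,0.04]]'|sed -n 2,4p
```

```text
position: [0.4814, 0.339, -0.0019]
tool_rot: [-0.09, 0.996, -0.0, -0.0]
ft_force: [0.2, 0.7, -2.2]
position: [0.4814, 0.339, -0.0079]
tool_rot: [-0.09, 0.996, -0.0, -0.0]
ft_force: [-0.6, 0.3, -1.8]
```

Bottom is about 7 mm above the bench, below the tray's top, with no side force, so it has entered the nest. Last few millimetres.

```bash
python3 drive.py '[[0,0,0.001,0,0,0,0.04],[0,0,0.002,0,0,0,0.04],[0,0,0.002,0,0,0,0.04]]'|sed -n 2,4p;python3 drive.py '[[0,0,0.001,0,0,0,0.04],[0,0,0.0015,0,0,0,0.04],[0,0,0.0015,0,0,0,0.04]]'|sed -n 2,4p
```

```text
position: [0.4817, 0.3392, -0.0096]
tool_rot: [-0.09, 0.996, -0.0, -0.0]
ft_force: [0.5, -0.5, -1.7]
position: [0.4818, 0.3392, -0.0105]
tool_rot: [-0.09, 0.996, 0.0, 0.0]
ft_force: [-1.7, -0.9, 4.1]
```

```bash
python3 drive.py '[[0,0,0,0,0,0,0.068],[0,0,0,0,0,0,0.068],[0,0,0,0,0,0,0.068]]'|sed -n 2,6p;python3 drive.py '[[0,0,-0.02,0,0,0,0.068],[0,0,-0.06,0,0,0,0.068],[0,0,-0.11,0,0,0,0.068],[0,0,-0.16,0,0,0,0.068],[0.03,0,-0.2,0,0,0,0.068]]'|sed -n 1,4p;python3 drive.py '[[0.03,0,-0.04,0,0,0,0.068],[0.06,0,-0.07,0,0,0,0.068],[0.06,0,-0.07,0,0,0,0.068]]'|sed -n 1,2p; python3 - <<'E'
from h import *
c=shot('wrist');save(c,'w9')
n=np.array([.5155,.3472]);a=.1833;r=np.array([[np.cos(a),-np.sin(a)],[np.sin(a),np.cos(a)]])
rgb=c[0].astype(int);k=(rgb[...,1]-rgb[...,0]>12)
pred=w2p(c,[[*(r@p+n),.038] for p in([-.048,-.023],[-.048,.023],[.05,.023],[.05,-.023])]);print("pred",pred.round(0).tolist())
x0,y0=pred.min(0).astype(int)-12;x1,y1=pred.max(0).astype(int)+12;m=np.zeros_like(k);m[y0:y1,x0:x1]=k[y0:y1,x0:x1]
m=cv2.morphologyEx(m.astype(np.uint8),cv2.MORPH_CLOSE,np.ones((25,25)))
b=rect(m);w=p2w(c,b,.038)[:,:2];print(b.tolist(),"nest frame",((w-n)@r))
red=(rgb[...,0]-rgb[...,1]>60)&(rgb[...,1]<60)&(rgb[...,2]<60);red[240:]=0
b=rect(red);w=p2w(c,b,.021)[:,:2];print("cap",(w-n)@r)
E
```

```text
position: [0.4819, 0.3392, -0.011]
tool_rot: [-0.09, 0.996, 0.0, 0.0]
ft_force: [0.2, 0.1, -0.7]
finger_gap: 0.0678
grasp_force: 0.0
time: 28.2
position: [0.455, 0.3344, 0.1919]
tool_rot: [-0.089, 0.996, 0.001, 0.002]
ft_force: [-0.0, 0.5, 0.3]
time: 28.5
position: [0.3921, 0.3237, 0.2637]
pred [[299.0, 274.0], [345.0, 274.0], [344.0, 361.0], [301.0, 361.0]]
[[299.0, 280.0], [344.0, 280.0], [344.0, 367.0], [299.0, 367.0]] nest frame [[-0.042  -0.0229]
 [-0.0418  0.0218]
 [ 0.057   0.0231]
 [ 0.0569 -0.0248]]
cap [[-0.1022 -0.0128]
 [-0.1021  0.0121]
 [-0.0794  0.0122]
 [-0.0795 -0.013 ]]
```

The bottle sits within about 2 mm of its place in the nest: cap end at -102 mm against the nominal -102.5, label centred. The lever is up. Handing in.

```bash
python3 -c "
from workcell import env
print(env.close_job())"
```

```text
the job is handed in; nothing more can be done
None
```

The bottle was pushed home against both fences, stamped with about 10 N on the lever handle, and laid label up in its nest. The job is handed in after about 28.5 s of the 61 s allowed; no verdict came back, and I did not check the brush, spray bottle and jar with a camera at the end.

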